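# Pack the mixing cups on the travel stand

## Robot

A 6-joint arm with a two-finger parallel gripper is mounted at the origin on a cart in front of the work surface, level with it; the furniture and walls round the work are solid. World frame = base frame: x ahead of the robot, y to its left, z up, the work surface at z = 0. Lengths are in m, angles in rad, forces in N, time in s.
With the tool pointing down it reaches from about 0.325 to 0.9 m from the base axis. Payload 6.1 kg.
Tool frame: the origin (TCP) lies on the centre line of the jaws, within the pads' length; the fingertips stand 25 mm ahead of it and the grasp point (between the pads) lies 6 mm ahead of it; z points along the fingers, y is the line along which they close (so a half turn about z gives the same grasp; the last joint's range is limited). The gripper opens to 87 mm and grips with 3 to 60 N. Pads are 19 mm wide; open, the fingers measure 117 mm over their backs; the gripper's body (75 mm by 190 mm) begins 51 mm behind the grasp point.
Start: joints at [-1.463, 0.22, 1.526, -0, 1.395, -0.126], TCP at [0.145, -0.608, 0.248] pointing down, gripper open.
Joint ranges: [-2.98, 2.98], [-0.91, 2.08], [0.09, 2.57], [-1.24, 4.39], [0.2, 2.65], [-2.68, 2.68]. Speed limits (rad/s): [2.57, 2.57, 3.01, 3.14, 3.14, 3.14].

## Interface

Orientations are given as a rotation vector (axis times angle).
In Python, from bench import r, cams gives the robot as it stands (r), with the cameras (cams).
- The arm moves only by the tool steer_hand, called as a command line: name --argument value ..., lists and objects as JSON in quotes. Schema: {"type":"object","properties":{"steps":{"type":"array","items":{"type":"object","properties":{"aperture":{"type":"number"},"pos":{"type":"array","items":{"type":"number"},"minItems":3,"maxItems":3},"spin":{"type":"number"}},"additionalProperties":false,"required":["aperture"]},"minItems":1,"maxItems":20},"clamp_n":{"type":"number"},"only":{"type":"string"},"quiet":{"type":"boolean"},"lines":{"type":"string"}},"required":["steps"],"additionalProperties":false}. steps is a list of rows, 1 to 20 of them, each an object with the fields aperture (the finger opening in m), pos (a list: dx, dy, dz in fractions of the full range, 1 being 400 mm), spin (a turn about the tool's z in fractions of the full range, 1 being 120 degrees); a field left out counts as zero (the opening has to be given); each row shifts and turns the commanded pose from where the row before left it, along the tool's axes as they then stand; what a row does not reach is not made up. A row lasts 1/12 s, in which the tool goes at most 0.0417 m and 0.125 rad, less where a joint would pass 70% of its speed; a pose out of reach is approached as far as the arm can. The fingers move at their own pace and stop on an object; clamp_n is the grip in N (left out, the last holds). Time passes only in rows, so rows that do not move let the fingers close. The tool returns the time, the measured TCP pose, the force, the opening and the grip force at its end. only (a regular expression) keeps the lines of the reply that match it, lines (a string "A,B") keeps lines A to B, and quiet returns only ok. Shift and turn numbers lie between -1 and 1, and a call with a number outside is refused. Input that does not fit is refused with a message, and nothing moves.
- r.get_obs(): the state, without advancing time (a new reading comes with each control period).
- cams.snapshot(name): name is "scene" or "top"; returns the picture (420x560x3 uint8, red, green, blue); there is no depth.
- cams.camera_params(name): a dict with "K" (3x3 intrinsics, pixels), "k1" (the pictures are not rectified: a ray, as slopes to the right and down, at radius r is drawn at 1 + k1 r^2 times it, then the intrinsics apply), "R" (3x3) and "t" (3): a world point X has camera coordinates R X + t. Camera axes: x right, y down, z forward; pixel columns grow to the right and rows downward; lengths in m; the calibration is good to about 2 mm. A picture is of the moment at which its call begins. camera_params takes no time and is no camera call.
- r.job_done(): hands the job in; it is judged then, once.
The state is a dict: "clock": time; "q": joint angles; "dq": joint speeds; "joint_efforts": joint torques, N m; "position": TCP position; "ee_rot": TCP orientation; "force": force on the tool from outside, world axes, zero at the start; "ft_torque": the same for the moment, N m; "gripper_width": finger opening in m; "gripper_force": force on a finger pad.
Only numpy, scipy, OpenCV 4.12 (cv2) and the standard library are available. Lean on these libraries where they do the work, as an engineer would, in place of code of your own. Each camera call takes 0.05 s, during which the arm holds its last target. There are 200 camera calls.

## Task

Pack the blue mixing cups for the van: take the two cups off the slanted drying pegs and nest them, mouth down, over the cup already on the travel stand, pouring channels in line and each fully home on the bead of the cup below; feel them down, do not force them. Then pull the keeper's red plunger knob up, slide the keeper over the stack and let the plunger drop into the hole at that end, so that the keeper is locked over the cups. Leave the orange glue pot on its peg, and the sanding block and the screw box where they stand.

Things in the scene. Friction and masses are not known exactly. Their poses are not given: they have to be found in the camera images.
- cup_0: blue plastic mixing cup, loose, mouth down on the travel stand. All three cups: a cone 84 mm high, outside diameter 74 mm at the mouth, 47 mm at the closed end, wall 3 mm; a bead 76 mm in diameter round it 24 to 28 mm above the mouth; a V-shaped pouring channel bulging out along its +x side; white marks on its -x side; ~90 g. Origin: centre of the mouth; z: from mouth to closed end.
- cup_1: a second such blue cup, mouth down on a slanted peg. Its channel is 27 mm wide and stands out 8 mm at the mouth, fading to nothing at the closed end. Over another cup it is home when its mouth rests on the bead below, 28 mm higher. Play at home: 1.2 mm sideways, 0.09 rad of turn. With the channels more than 0.2 rad out of line it hangs up about 16 mm high; turned into line it drops.
- cup_2: the third blue cup, on another peg; same size and axes as cup_0 and cup_1. Either of the two may go on first. Which peg carries cup_1, cup_2 and the orange pot varies. Cups press together safely with up to about 25 N; over 60 N counts as forced.
- glue_pot: orange straight-sided glue pot, 72 mm diameter, 84 mm high, drying mouth down on the remaining peg; stays there. Origin: centre of the mouth; z: to the closed end.
- drying_rack: fixed grey drip tray, 135 (x) by 370 (y) by 15 mm high, with three pegs at y -120, 0 and 120 mm that lean 35 degrees from upright towards -x (to the robot). Origin: centre of the underside. A peg fills its cup to the closed end, so the cup is free only after 85 mm along the slanted axis; two white discs on the peg guide it with 2 mm of play.
- seat (a point): on the stack axis at the top of the travel stand's board (12 mm above the bench), where cup_0's mouth rests; cups' origins at home are 0, 28 and 56 mm above it. Axes: z up, y along the rail towards the stack. The stand is fixed: plywood 110 mm wide, its aluminium rail running from the stack along -y, to the robot's right.
- keeper (a joint): place of the keeper on its rail, m: 0 parked (pin in the parking hole, arm clear of the stack), 0.130 over the stack with the pin above the locking hole, end stop 0.136. Grows along +y of seat's frame. The arm passes 4 mm above three cups that are home. Slides with 2 N of friction; the holes give the pin 2 mm of play either way.
- plunger (a joint): height of the spring plunger in the keeper, m: 0 down in a hole (locked), 0.011 when the pin's tip rides on the rail between the holes, 0.020 pulled right up. The spring pushes it down with 6 N at 0 and 12 N at 0.020.
- knob (a point): middle of the plunger's round red knob, 28 mm in diameter and 25 mm high on top of the keeper's post; this point is 12 mm below its top and 31 mm above the post, at the start 203 mm above the bench and 194 mm from the stack axis (along -y of seat's frame). Below it the keeper's arm, 22 mm wide, leaves the post towards +y.
- sanding: sanding block 66x110x42 mm beyond the stand; a bystander. Origin: centre of its underside.
- screws: cardboard screw box 61x90x50 mm beyond the stand; a bystander. Origin: centre of its underside.

How it is judged:
On the way:
1. both cups from the pegs are nested fully home over the cup on the stand (z of cup_0 in the frame of seat between -0.004 and 0.004 m and horizontal distance between cup_0 and seat below 0.006 m and angle between cup_0's own z axis and vertical below 0.06 rad and ((z of cup_1 in the frame of seat between 0.024 and 0.032 m and horizontal distance between each of cup_1, cup_2 and seat below 0.006 m and angle between each of cup_1, cup_2's own z axis and vertical below 0.06 rad and z of cup_2 in the frame of seat between 0.052 and 0.06 m) or (z of cup_2 in the frame of seat between 0.024 and 0.032 m and horizontal distance between each of cup_2, cup_1 and seat below 0.006 m and angle between each of cup_2, cup_1's own z axis and vertical below 0.06 rad and z of cup_1 in the frame of seat between 0.052 and 0.06 m))), for 0.2 s.
At the end, for the whole second after the job is handed in: The three cups stand nested and upright on the stand, mouths 0, 28 and 56 mm above the board (each within 4 mm) and within 6 mm of the stack axis, tilted less than 0.06 rad, at rest; the keeper is over them at 0.130 m within 4 mm, with the plunger down in the locking hole (less than 4 mm up) (all of step 1 and value of joint keeper between 0.126 and 0.134 m and value of joint plunger below 0.004 m and linear speed of each of cup_0, cup_1, cup_2 below 0.01 m/s and angular speed of each of cup_0, cup_1, cup_2 below 0.1 rad/s); the robot touches nothing.
It fails at once if the glue pot is taken off its peg, or the sanding block or screw box is pushed more than 30 mm (distance of any of glue_pot, sanding, screws from where it was at the start of the episode above 0.03 m).
It fails at once if the cups are forced together with more than 60 N (contact force between any of cup_1, cup_2 and cup_0 above 60 N or contact force between cup_1 and cup_2 above 60 N).
It also fails if it takes over 72 s, if anything falls off the work surface, if the arm or the gripper's body presses on something with over 40 N, if the wrist force passes 120 N, or if a joint passes its speed limit or range.

## Working session

There is one attempt and no reset: what is moved stays moved. The work goes in short steps, Python scripts to look and compute and a tool call to move; the robot and the scene stay as the last step left them, time stands still between calls to the robot, and variables do not carry over. Pictures are saved under pics/ and viewed, at most 11 in all, crops included, and the job is handed in when it is done.

```bash
ls; mkdir -p pics; python3 - <<'E'
from bench import r, cams
import cv2,numpy as np
for n in("scene","top"):
    cv2.imwrite(f"pics/{n}0.png",cams.snapshot(n)[:,:,::-1])
    p=cams.camera_params(n);print(n,p, "C",-np.array(p["R"]).T@np.array(p["t"]))
o=r.get_obs();print(o)
E
```

```text
bench.py
pics
scene {'K': array([[541.07433001,   0.        , 285.45338724],
       [  0.        , 541.07433001, 207.38512989],
       [  0.        ,   0.        ,   1.        ]]), 'k1': -0.19819213128781046, 'R': array([[-0.47811332, -0.8782779 , -0.00596462],
       [-0.58693512,  0.32455067, -0.74173717],
       [ 0.65338719, -0.35113357, -0.67066414]]), 't': array([0.34123128, 0.40289008, 1.36335909])} C [-0.49118381  0.6476588   1.21522992]
top {'K': array([[546.68618076,   0.        , 283.09828013],
       [  0.        , 546.68618076, 213.86603108],
       [  0.        ,   0.        ,   1.        ]]), 'k1': -0.05764543861705345, 'R': array([[ 0.02018691, -0.99977016,  0.00721866],
       [-0.99134693, -0.02095248, -0.12958494],
       [ 0.12970641, -0.00454027, -0.99154205]]), 't': array([0.04172891, 0.58253189, 1.7224226 ])} C [0.35323957 0.06174508 1.78304057]
{'clock': 0.1, 'q': array([-1.46309445e+00,  2.21140910e-01,  1.52752929e+00, -1.83379026e-05,
        1.39469844e+00, -1.26124113e-01]), 'dq': array([ 8.21037726e-04, -1.37889854e-03, -3.29305630e-03,  6.12124891e-05,
       -8.88824567e-05, -1.11871369e-03]), 'joint_efforts': array([ 9.73804490e-04, -4.95946097e+01, -3.88519192e+01,  7.01568159e-02,
        5.15309139e-02, -3.42043825e-05]), 'position': array([ 0.14473173, -0.60746635,  0.2465333 ]), 'ee_rot': array([-3.11838189e+00, -3.66254699e-01,  2.65640105e-06]), 'force': array([-0.40017846, -0.14271216,  0.39227839]), 'ft_torque': array([ 0.00637704,  0.0158611 , -0.02086581]), 'gripper_force': 0.0, 'gripper_width': 0.08683938853174623}
```

View pics/scene0.png

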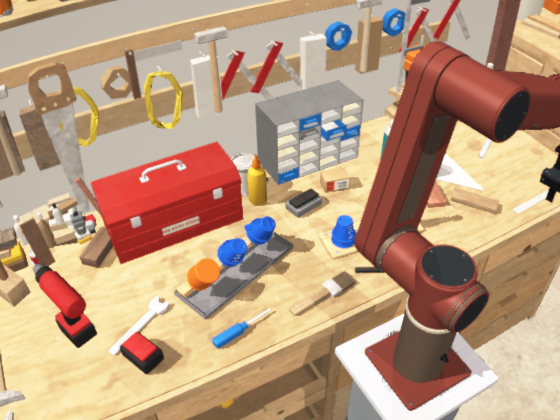

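View pics/top0.png

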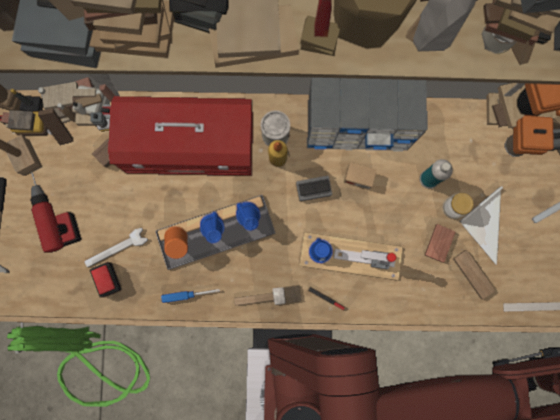

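The top view shows the orange pot at (175,243), cups on pegs at (212,226) and (247,214), cup_0 at (320,250) and the red knob at (391,257). Next I'll enlarge the important parts.

```bash
python3 - <<'E'
import cv2,numpy as np
t=cv2.imread("pics/top0.png");s=cv2.imread("pics/scene0.png")
a=cv2.resize(t[190:270,155:280],(400*2//2*1,256),interpolation=cv2.INTER_CUBIC)
Z=lambda im,x0,y0,w,h,W,H:cv2.resize(im[y0:y0+h,x0:x0+w],(W,H),interpolation=cv2.INTER_CUBIC)
A=np.hstack([Z(t,190,195,80,60,400,300),Z(t,295,228,80,60,400,300)])
B=np.hstack([Z(s,210,210,80,60,400,300),Z(s,310,205,80,60,400,300)])
cv2.imwrite("pics/crop0.png",np.vstack([A,B]))
E
```

```text
(no output)
```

View pics/crop0.png

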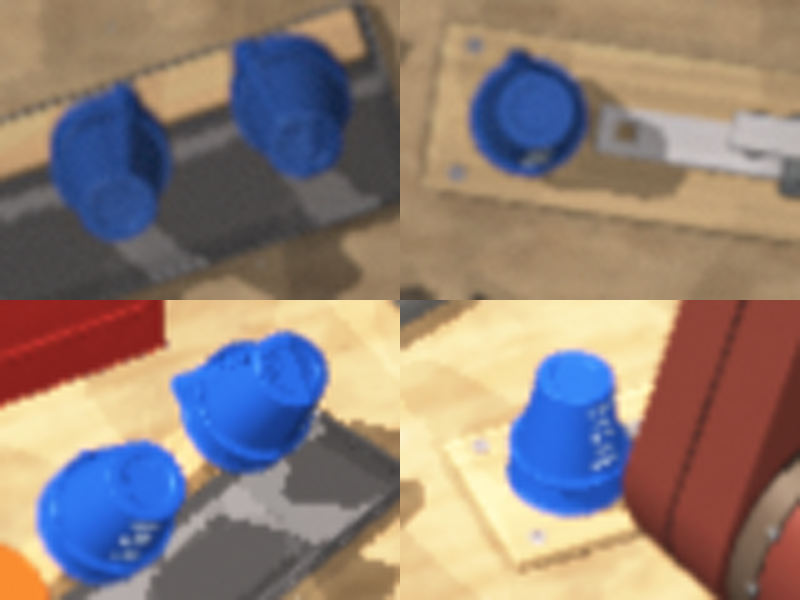

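The crops (5x) show the channel tips and closed ends. Top view:

| Cup | Channel tip | Closed end |
|---|---|---|
| Mid cup | (215,212.6) | (214,236.4) |
| Right cup | (238,203.4) | (251,224.4) |
| cup_0 | (318,238.4) | (322,249.6) |

In the scene view the closed ends are at (240,245), (269,223.6) and (345,220.6). Next I'll triangulate these.

```bash
cat > h.py <<'E'
import cv2,numpy as np
from bench import r, cams
P={n:cams.camera_params(n) for n in("scene","top")}
def ray(n,uv):
    p=P[n];K=np.array(p["K"]);R=np.array(p["R"])
    d=cv2.undistortPoints(np.array([[uv]],float),K,np.array([p["k1"],0,0,0.]))[0,0]
    v=R.T@np.array([*d,1.]);return -R.T@np.array(p["t"]),v/np.linalg.norm(v)
def plane(n,uv,z): 
    c,v=ray(n,uv);return c+v*(z-c[2])/v[2]
def tri(a,b):
    c1,v1=ray("top",a);c2,v2=ray("scene",b)
    s=np.linalg.lstsq(np.c_[v1,-v2],c2-c1,rcond=None)[0]
    p,q=c1+v1*s[0],c2+v2*s[1];return (p+q)/2,np.linalg.norm(p-q)
E
python3 - <<'E'
from h import *
np.set_printoptions(precision=4,suppress=True)
L=plane("top",(190,219),.015);Rr=plane("top",(261,196),.015);print("edge",L,Rr)
d=L-Rr;yr=np.arctan2(-d[0],d[1]);print("rack yaw edge",yr)
tops={}
for n,a,b in[("mid",(214,236.4),(240,245)),("right",(251,224.4),(269,223.6)),("c0",(322,249.6),(345,220.6))]:
    p,e=tri(a,b);tops[n]=p;print(n,p,"gap",e,"top-only plane",plane("top",a,.096 if n=="c0" else p[2]))
d=tops["mid"]-tops["right"];print("spacing",np.linalg.norm(d),"yaw",np.arctan2(-d[0],d[1]))
yw=np.arctan2(-d[0],d[1])
for n,uv in[("mid",(215,212.6)),("right",(238,203.4))]:
    xr=np.array([np.cos(yw),np.sin(yw),0]);yv=np.array([-np.sin(yw),np.cos(yw),0]);ax=-np.sin(.611)*xr+np.array([0,0,np.cos(.611)])
    m=tops[n]-.084*ax;c,v=ray("top",uv);q=c+v*((m-c)@ax)/(v@ax)-m
    e1=np.cross(yv,ax);print(n,"mouth",m,"channel r",np.linalg.norm(q),"ang from rack x side toward +y",np.arctan2(q@yv,q@e1),"axis",ax)
c0=plane("top",(322,249.6),.096);q=plane("top",(318,238.4),.012)-c0;print("c0 ch",q,np.hypot(*q[:2]),np.arctan2(q[1],q[0]))
im=cams.snapshot("top");hsv=cv2.cvtColor(im,cv2.COLOR_RGB2HSV)
m=((hsv[...,0]<8)|(hsv[...,0]>172))&(hsv[...,1]>170)&(hsv[...,2]>90);m[:240]=0;m[275:]=0;m[:,:375]=0;m[:,410:]=0
v,u=np.nonzero(m);print("knob px",u.mean(),v.mean(),len(u));k=plane("top",(u.mean(),v.mean()),.213);print("knob",k,"dist to c0",np.hypot(*(k-c0)[:2]),"dir +y yaw",np.arctan2(-(c0-k)[0],(c0-k)[1]))
m=(hsv[...,0]>100)&(hsv[...,0]<128)&(hsv[...,1]>130);m[:235]=0;m[270:]=0;m[:,:300]=0;m[:,340:]=0
v,u=np.nonzero(m);x,y,w,h=cv2.boundingRect(m.astype(np.uint8));print("c0 bbox",x,y,w,h,plane("top",(u.mean(),v.mean()),.05))
E
```

```text
edge [0.5612 0.3567 0.015 ] [0.642  0.1272 0.015 ]
rack yaw edge 0.3383871416649613
mid [0.4965 0.2629 0.1232] gap 0.0007376305845338419 top-only plane [0.4967 0.2632 0.1232]
right [0.5358 0.1512 0.1216] gap 0.0008816490178700858 top-only plane [0.536  0.1516 0.1216]
c0 [ 0.4651 -0.0693  0.091 ] gap 0.0013804976801580998 top-only plane [ 0.4652 -0.0684  0.096 ]
spacing 0.11837140644865929 yaw 0.33827663159487004
mid mouth [0.542  0.2788 0.0544] channel r 0.041048902169253505 ang from rack x side toward +y -0.5364661790491942 axis [-0.5412 -0.1904  0.8191]
right mouth [0.5813 0.1672 0.0528] channel r 0.045778357068457 ang from rack x side toward +y 0.4410485185886683 axis [-0.5412 -0.1904  0.8191]
c0 ch [ 0.0417  0.007  -0.084 ] 0.042307431396067074 0.16505776141219602
knob px 391.265306122449 256.9183673469388 49
knob [ 0.4402 -0.2593  0.213 ] dist to c0 0.19250823664567268 dir +y yaw -0.12979588563259303
c0 bbox 310 239 22 24 [ 0.4655 -0.066   0.05  ]
```

Careful with the scale: shifts go in shares of 400 mm and turns go in shares of 120 degrees. That gives: -0.03 m / 0.4 = -0.075, 0.029 m / 0.4 = 0.0725, -0.104 rad / 2.0944 = -0.0497.

steer_hand --steps '[{"aperture":0.087,"pos":[0,0,-0.075],"spin":-0.0497},{"aperture":0.087,"pos":[0.0725,-0.0665,0]},{"aperture":0.087,"pos":[0.0725,-0.0665,0]},{"aperture":0.087,"pos":[0.0725,-0.0665,0]},{"aperture":0.087,"pos":[0.0725,-0.0665,0]},{"aperture":0.087,"pos":[0.0725,-0.0665,0]},{"aperture":0.087,"pos":[0.0725,-0.0665,0]},{"aperture":0.087,"pos":[0.0725,-0.0665,0]},{"aperture":0.087,"pos":[0.0725,-0.0665,0]},{"aperture":0.087,"pos":[0.0725,-0.0665,0]},{"aperture":0.087,"pos":[0.0725,-0.0665,0]},{"aperture":0.087,"pos":[0.0725,-0.0665,0]},{"aperture":0.087,"pos":[0.0725,-0.0665,0]},{"aperture":0.087,"pos":[0.0725,-0.0665,0]},{"aperture":0.087,"pos":[0.0725,-0.0665,0]},{"aperture":0.087,"pos":[0.0725,-0.0665,0]},{"aperture":0.087,"pos":[0.0725,-0.0665,0]},{"aperture":0.087,"pos":[0.0725,-0.0665,0]},{"aperture":0.087,"pos":[0.0725,-0.0665,0]}]' --clamp_n 20

```text
clock: 1.73
position: [0.479, 0.0188, 0.2775]
ee_rot: [3.097, 0.529, 0.0]
force: [1.0, -0.6, -0.3]
gripper_width: 0.0867
gripper_force: 0.0
```

```bash
cat >> h.py <<'E'
from scipy.spatial.transform import Rotation as Ro
def rel(x,y,z,yaw=None):
    o=r.get_obs();M=Ro.from_rotvec(o["ee_rot"]).as_matrix();w=np.arctan2(M[1,0],M[0,0])
    print("pos",o["position"].round(4),"yaw %.3f"%w,"tool d",(M.T@(np.array([x,y,z])-o["position"])).round(4),"turn",None if yaw is None else round(w-yaw,3),"t %.2f"%o["clock"],"w %.4f"%o["gripper_width"],"F",o["force"].round(1),"q6 %.2f"%o["q"][5])
E
python3 -c "
from h import *
rel(.5521,.1569,.103,.338)"
```

```text
pos [0.479  0.0188 0.2775] yaw 0.338 tool d [ 0.1147 -0.106   0.1745] turn 0.0 t 1.73 w 0.0867 F [ 1.  -0.6 -0.3] q6 1.11
```

In the tool's units: 0.03 m / 0.4 = 0.075, 0.029 m / 0.4 = 0.0725.

steer_hand --steps '[{"aperture":0.087,"pos":[0.0725,-0.0665,0]},{"aperture":0.087,"pos":[0.0725,-0.0665,0]},{"aperture":0.087,"pos":[0.0725,-0.0665,0.0125]},{"aperture":0.087,"pos":[0.07,-0.0655,0.025]},{"aperture":0.087,"pos":[0,0,0.075]},{"aperture":0.087,"pos":[0,0,0.075]},{"aperture":0.087,"pos":[0,0,0.025]},{"aperture":0.087}]' --clamp_n 20

```text
clock: 2.4
position: [0.5493, 0.1546, 0.1885]
ee_rot: [-3.097, -0.528, 0.012]
force: [-0.2, 0.0, -0.3]
gripper_width: 0.0865
gripper_force: 0.0
```

```bash
python3 - <<'E'
from h import *
rel(.5521,.1569,.103,.338)
Z=lambda n,x0,y0:cv2.resize(cams.snapshot(n)[y0:y0+75,x0:x0+100,::-1],(400,300),interpolation=cv2.INTER_CUBIC)
cv2.imwrite("pics/a.png",np.hstack([Z("top",200,180),Z("scene",215,185)]))
E
```

```text
pos [0.5493 0.1546 0.1885] yaw 0.338 tool d [ 0.0041 -0.0011  0.0855] turn 0.0 t 2.40 w 0.0865 F [-0.2  0.  -0.3] q6 1.37
```

View pics/a.png

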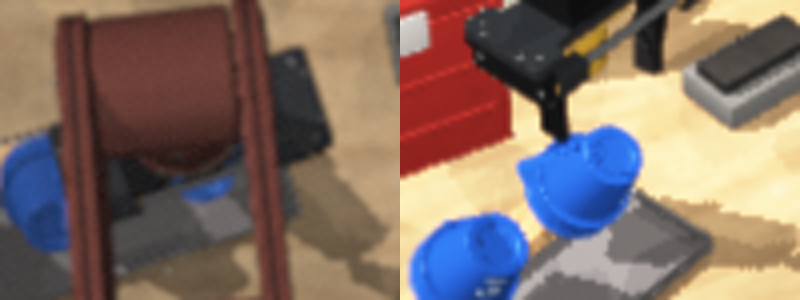

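The picture shows the fingers straddling the right-hand cup, with the left fingertip at crop (555,130) and the right one at (650,65). They are clear, so I'll descend and close gently.

In the tool's units: 0.025 m / 0.4 = 0.0625, 0.004 m / 0.4 = 0.01.

steer_hand --steps '[{"aperture":0.087,"pos":[0.01,-0.0025,0.0625]},{"aperture":0.087,"pos":[0,0,0.0625]},{"aperture":0.087,"pos":[0,0,0.0625]},{"aperture":0.087,"pos":[0,0,0.0263]},{"aperture":0.087}]' --clamp_n 15

```text
clock: 2.92
position: [0.5546, 0.1565, 0.1061]
ee_rot: [-3.097, -0.527, 0.004]
force: [0.5, -0.0, -0.2]
gripper_width: 0.0868
gripper_force: 0.0
```

steer_hand --steps '[{"aperture":0.05},{"aperture":0.05},{"aperture":0.05},{"aperture":0.05},{"aperture":0.05},{"aperture":0.05}]' --clamp_n 15

```text
clock: 3.42
position: [0.5558, 0.1582, 0.1081]
ee_rot: [-3.095, -0.527, -0.003]
force: [-0.2, 4.5, 3.7]
gripper_width: 0.0587
gripper_force: 14.7
```

```bash
python3 -c "
from h import *
rel(.5521,.1569,.103,.338)"
```

```text
pos [0.5558 0.1582 0.1081] yaw 0.338 tool d [-0.004  0.     0.005] turn -0.0 t 3.42 w 0.0587 F [-0.2  4.5  3.7] q6 1.37
```

In the tool's units: -0.0123 m / 0.4 = -0.0308, -0.0086 m / 0.4 = -0.0215.

steer_hand --steps '[{"aperture":0.05},{"aperture":0.05,"pos":[-0.0143,0,-0.0205]},{"aperture":0.05,"pos":[-0.0143,0,-0.0205]},{"aperture":0.05,"pos":[-0.0215,0,-0.0308]},{"aperture":0.05,"pos":[-0.0215,0,-0.0308]}]' --clamp_n 28

```text
clock: 3.83
position: [0.5273, 0.1468, 0.1482]
ee_rot: [3.096, 0.528, -0.003]
force: [0.0, -0.1, -1.5]
gripper_width: 0.0585
gripper_force: 27.4
```

steer_hand --steps '[{"aperture":0.05,"pos":[-0.0215,0,-0.0308]},{"aperture":0.05,"pos":[-0.0215,0,-0.0308]},{"aperture":0.05,"pos":[-0.0215,0,-0.0308]},{"aperture":0.05,"pos":[-0.0215,0,-0.0308]},{"aperture":0.05}]'

```text
clock: 4.25
position: [0.496, 0.1355, 0.2]
ee_rot: [3.096, 0.528, 0.005]
force: [0.8, 0.1, 0.4]
gripper_width: 0.0586
gripper_force: 27.4
```

```bash
python3 - <<'E'
from h import *
rel(.5521,.1569,.103,.338)
Z=lambda n,x0,y0:cv2.resize(cams.snapshot(n)[y0:y0+120,x0:x0+160,::-1],(640,480),interpolation=cv2.INTER_CUBIC)
cv2.imwrite("pics/b.png",Z("scene",190,140))
E
```

```text
pos [0.496  0.1355 0.2   ] yaw 0.338 tool d [ 0.0598 -0.0017  0.0972] turn -0.0 t 4.25 w 0.0586 F [0.8 0.1 0.4] q6 1.35
```

View pics/b.png

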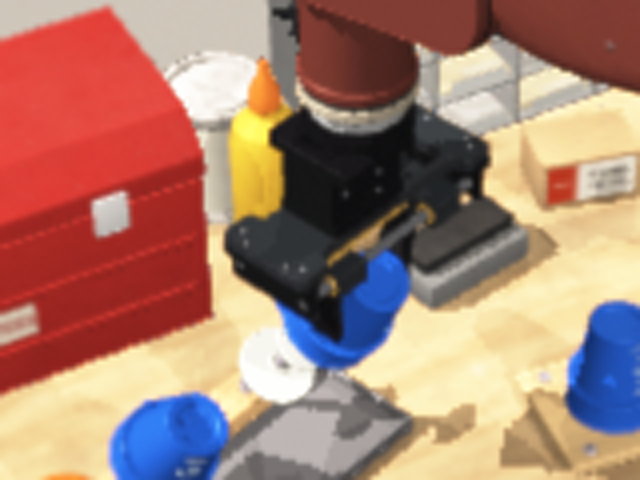

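The cup came off its peg still held at a slant. I'll set it down on free bench near (0.43, 0.06) and bring it upright there.

In the tool's units: 0.035 m / 0.4 = 0.0875, -0.029 m / 0.4 = -0.0725.

steer_hand --steps '[{"aperture":0.05,"pos":[-0.0725,0.041,0]},{"aperture":0.05,"pos":[-0.0725,0.041,0]},{"aperture":0.05,"pos":[-0.0725,0.041,0.05]},{"aperture":0.05,"pos":[0,0,0.0875]},{"aperture":0.05,"pos":[0,0,0.0875]},{"aperture":0.05,"pos":[0,0,0.05]},{"aperture":0.05,"pos":[0,0,0.025]},{"aperture":0.05}]' --clamp_n 28

```text
clock: 4.97
position: [0.4295, 0.0608, 0.0755]
ee_rot: [-3.097, -0.528, 0.004]
force: [0.4, -0.1, 0.1]
gripper_width: 0.0579
gripper_force: 27.5
```

steer_hand --steps '[{"aperture":0.05,"pos":[0,0,0.015]},{"aperture":0.05,"pos":[0,0,0.0125]},{"aperture":0.05}]' --clamp_n 12

```text
clock: 5.22
position: [0.4341, 0.0612, 0.0687]
ee_rot: [3.096, 0.528, 0.012]
force: [2.1, 1.0, 8.4]
gripper_width: 0.0582
gripper_force: 11.7
```

```bash
python3 -c "
from h import *
rel(.43,.06,.06,.338)"
```

```text
pos [0.4341 0.0612 0.0687] yaw 0.338 tool d [-0.0043 -0.0003  0.0087] turn -0.0 t 5.22 w 0.0582 F [2.1 1.  8.4] q6 1.19
```

In the tool's units: 0.006 m / 0.4 = 0.015, 0.004 m / 0.4 = 0.01.

steer_hand --steps '[{"aperture":0.05,"pos":[0.015,0,0.005]},{"aperture":0.05,"pos":[0.015,0,0.005]},{"aperture":0.05,"pos":[0.015,0,0.005]},{"aperture":0.05,"pos":[0.015,0,0.0025]},{"aperture":0.05,"pos":[0.01,0,0]},{"aperture":0.05}]' --clamp_n 6

```text
clock: 5.72
position: [0.4567, 0.0703, 0.0592]
ee_rot: [3.096, 0.529, -0.003]
force: [-2.0, -1.1, 4.7]
gripper_width: 0.058
gripper_force: 6.4
```

```bash
python3 - <<'E'
from h import *
rel(.43,.06,.06,.338)
Z=lambda n,x0,y0:cv2.resize(cams.snapshot(n)[y0:y0+90,x0:x0+120,::-1],(480,360),interpolation=cv2.INTER_CUBIC)
cv2.imwrite("pics/c.png",Z("scene",250,180))
E
```

```text
pos [0.4567 0.0703 0.0592] yaw 0.338 tool d [-0.0286  0.0008 -0.0008] turn 0.0 t 5.72 w 0.0580 F [-2.  -1.1  4.7] q6 1.22
```

View pics/c.png

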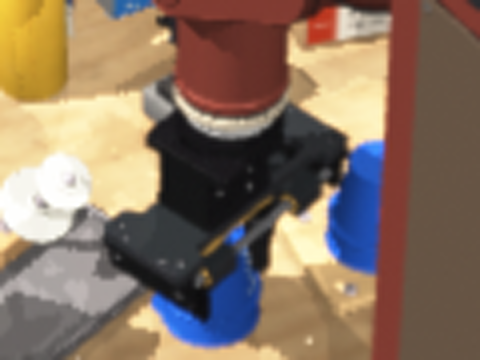

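The cup now stands upright on the bench. I'll release it, move over the next cup, and then look at the freed cup from the top.

In the tool's units: -0.04 m / 0.4 = -0.1, -0.0283 m / 0.4 = -0.0708.

steer_hand --steps '[{"aperture":0.087},{"aperture":0.087},{"aperture":0.087},{"aperture":0.087},{"aperture":0.087,"pos":[0,0,-0.05]},{"aperture":0.087,"pos":[0,0,-0.1]},{"aperture":0.087,"pos":[0,0,-0.1]},{"aperture":0.087,"pos":[0,0,-0.1]},{"aperture":0.087,"pos":[0.05,-0.0708,0]},{"aperture":0.087,"pos":[0.05,-0.0708,0]},{"aperture":0.087,"pos":[0.05,-0.0708,0]},{"aperture":0.087,"pos":[0.05,-0.0708,0]},{"aperture":0.087,"pos":[0.05,-0.0708,0]},{"aperture":0.087,"pos":[0.045,-0.067,0.025]},{"aperture":0.087,"pos":[0,0,0.025]},{"aperture":0.087}]'

```text
clock: 7.1
position: [0.5106, 0.269, 0.1763]
ee_rot: [3.095, 0.532, -0.007]
force: [-0.6, -1.5, -1.4]
gripper_width: 0.0868
gripper_force: 0.0
```

```bash
python3 - <<'E'
from h import *
rel(.5128,.2685,.105,.338)
im=cams.snapshot("top");cv2.imwrite("pics/d0.png",im[:,:,::-1])
Z=lambda im,x0,y0:cv2.resize(im[y0:y0+60,x0:x0+60,::-1],(480,480),interpolation=cv2.INTER_CUBIC)
cv2.imwrite("pics/d.png",Z(im,255,215))
E
```

```text
pos [0.5106 0.269  0.1763] yaw 0.341 tool d [0.0023 0.0012 0.0713] turn 0.003 t 7.10 w 0.0868 F [-0.6 -1.5 -1.4] q6 1.58
```

View pics/d.png

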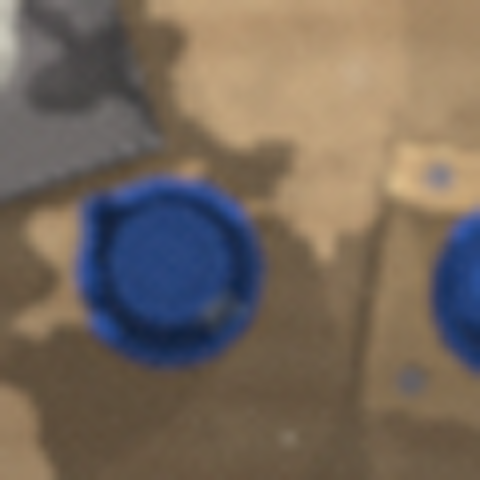

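The cup is upright. Its channel tip is at px (266.0,240.0), its closed end at (275.6,247.8), and its marks at (282.8,253.8).

```bash
python3 - <<'E'
from h import *
c=plane("top",(275.6,247.75),.084);q=plane("top",(266,240),0)-c;m=plane("top",(282.75,253.75),.05)-c
print(c,q,np.hypot(*q[:2]),np.arctan2(q[1],q[0]),"marks",m,np.arctan2(-m[1],-m[0]))
im=cv2.imread("pics/d0.png");hsv=cv2.cvtColor(im,cv2.COLOR_BGR2HSV)
for n,(x0,x1),h in(("new",(255,297),0),("c0",(300,345),.012)):
    b=(hsv[...,0]>100)&(hsv[...,0]<128)&(hsv[...,1]>130);b[:230]=0;b[275:]=0;b[:,:x0]=0;b[:,x1:]=0
    cs=max(cv2.findContours(b.astype(np.uint8),0,1)[0],key=len)[:,0]
    P3=np.array([plane("top",p,h+.026) for p in cs])[:,:2]
    (cx,cy),rad=cv2.minEnclosingCircle(P3.astype(np.float32))
    # mouth-plane contour, centre from lower half circle fit
    A=np.c_[2*P3,np.ones(len(P3))];w=np.ones(len(P3),bool)
    for _ in range(8):
        s=np.linalg.lstsq(A[w],(P3[w]**2).sum(1),rcond=None)[0];d=np.hypot(*(P3-s[:2]).T);rr=np.median(d[w]);w=d<rr+.0025
    o=d>rr+.003;t=P3[o]-s[:2];print(n,"centre",s[:2],"r",rr,"n out",o.sum(),"angles",np.arctan2(t[:,1],t[:,0]).round(2),"d",d[o].round(3))
E
```

```text
[0.46876238 0.07513224 0.084     ] [ 0.03040475  0.03258915 -0.084     ] 0.04457018773832262 0.8200606826908915 marks [-0.0162382 -0.022792  -0.034    ] 0.951762277402875
new centre [0.47649993 0.07960232] r 0.02882570590150584 n out 42 angles [ 1.01  2.17  2.38  2.45  2.5   2.62  2.69  2.8   2.88  2.98  3.05  3.13
 -3.07 -2.99 -2.91 -2.84 -2.76 -2.66 -2.6  -2.49 -2.38 -2.27 -2.33 -2.44
 -2.51 -2.58 -1.98 -2.02 -1.92 -1.84 -1.76 -1.67 -1.59 -1.5  -1.41 -1.31
 -1.23 -1.11 -1.03 -0.9  -0.84 -0.7 ] d [0.032 0.032 0.034 0.036 0.038 0.039 0.038 0.039 0.038 0.041 0.04  0.04
 0.04  0.04  0.041 0.042 0.043 0.041 0.043 0.042 0.041 0.041 0.039 0.039
 0.037 0.035 0.034 0.038 0.04  0.039 0.038 0.038 0.037 0.037 0.035 0.035
 0.036 0.034 0.036 0.035 0.032 0.032]
c0 centre [ 0.46653129 -0.06731618] r 0.03316443203268991 n out 7 angles [0.29 2.21 2.46 2.58 2.77 0.12 0.21] d [0.038 0.037 0.036 0.037 0.037 0.037 0.037]
```

In the tool's units: 0.03 m / 0.4 = 0.075, 0.002 m / 0.4 = 0.005, 0.003 rad / 2.0944 = 0.0014.

steer_hand --steps '[{"aperture":0.087,"pos":[0.005,0.0025,0.075],"spin":0.0014},{"aperture":0.087,"pos":[0,0,0.075]},{"aperture":0.087,"pos":[0,0,0.0325]},{"aperture":0.087},{"aperture":0.05},{"aperture":0.05},{"aperture":0.05},{"aperture":0.05},{"aperture":0.05},{"aperture":0.05}]' --clamp_n 15

```text
clock: 7.98
position: [0.5146, 0.2703, 0.1076]
ee_rot: [-3.093, -0.522, -0.003]
force: [-1.0, 8.0, 0.6]
gripper_width: 0.0587
gripper_force: 14.7
```

```bash
python3 -c "
from h import *
rel(.5128,.2685,.103,.338)"
```

```text
pos [0.5146 0.2703 0.1076] yaw 0.334 tool d [-0.0023  0.0011  0.0046] turn -0.004 t 7.98 w 0.0587 F [-1.   8.   0.6] q6 1.58
```

In the tool's units: -0.0123 m / 0.4 = -0.0308, -0.0086 m / 0.4 = -0.0215.

steer_hand --steps '[{"aperture":0.05},{"aperture":0.05,"pos":[-0.0143,0,-0.0205]},{"aperture":0.05,"pos":[-0.0143,0,-0.0205]},{"aperture":0.05,"pos":[-0.0215,0,-0.0308]},{"aperture":0.05,"pos":[-0.0215,0,-0.0308]},{"aperture":0.05,"pos":[-0.0215,0,-0.0308]},{"aperture":0.05,"pos":[-0.0215,0,-0.0308]},{"aperture":0.05,"pos":[-0.0215,0,-0.0308]},{"aperture":0.05,"pos":[-0.0215,0,-0.0308]},{"aperture":0.05}]' --clamp_n 28

```text
clock: 8.82
position: [0.4551, 0.2472, 0.1996]
ee_rot: [-3.097, -0.524, -0.006]
force: [-0.5, 0.3, -1.2]
gripper_width: 0.0582
gripper_force: 27.4
```

```bash
python3 -c "
from h import *
rel(.39,.17,.078,.338)"
```

```text
pos [0.4551 0.2472 0.1996] yaw 0.335 tool d [-0.0873  0.0515  0.1213] turn -0.003 t 8.82 w 0.0582 F [-0.5  0.3 -1.2] q6 1.58
```

steer_hand --steps '[{"aperture":0.05,"pos":[-0.0725,0.041,0]},{"aperture":0.05,"pos":[-0.0725,0.041,0]},{"aperture":0.05,"pos":[-0.0725,0.041,0.05]},{"aperture":0.05,"pos":[0,0,0.0875]},{"aperture":0.05,"pos":[0,0,0.0875]},{"aperture":0.05,"pos":[0,0,0.05]},{"aperture":0.05,"pos":[0,0,0.025]},{"aperture":0.05}]' --clamp_n 28

```text
clock: 9.48
position: [0.3885, 0.1719, 0.0751]
ee_rot: [3.098, 0.523, -0.003]
force: [-0.5, 0.7, -1.1]
gripper_width: 0.0581
gripper_force: 27.5
```

```bash
python3 -c "
from h import *
rel(.39,.17,.067,.338)"
```

```text
pos [0.3885 0.1719 0.0751] yaw 0.335 tool d [0.0008 0.0023 0.0081] turn -0.003 t 9.48 w 0.0581 F [-0.5  0.7 -1.1] q6 1.47
```

In the tool's units: 0.006 m / 0.4 = 0.015, 0.005 m / 0.4 = 0.0125.

steer_hand --steps '[{"aperture":0.05,"pos":[0,0,0.015]},{"aperture":0.05,"pos":[0,0,0.0125]},{"aperture":0.05}]' --clamp_n 12

```text
clock: 9.73
position: [0.3934, 0.1732, 0.0684]
ee_rot: [-3.097, -0.523, -0.014]
force: [2.8, 0.6, 8.1]
gripper_width: 0.0581
gripper_force: 11.7
```

steer_hand --steps '[{"aperture":0.05,"pos":[0.015,0,0.005]},{"aperture":0.05,"pos":[0.015,0,0.005]},{"aperture":0.05,"pos":[0.015,0,0.005]},{"aperture":0.05,"pos":[0.015,0,0.0025]},{"aperture":0.05,"pos":[0.01,0,0]},{"aperture":0.05}]' --clamp_n 6

```text
clock: 10.23
position: [0.4151, 0.1814, 0.0584]
ee_rot: [3.097, 0.524, -0.004]
force: [-3.9, -0.7, 5.8]
gripper_width: 0.0589
gripper_force: 6.6
```

steer_hand --steps '[{"aperture":0.087},{"aperture":0.087},{"aperture":0.087},{"aperture":0.087},{"aperture":0.087,"pos":[0,0,-0.05]},{"aperture":0.087,"pos":[0,0,-0.1]},{"aperture":0.087,"pos":[0,0,-0.1]},{"aperture":0.087,"pos":[0,0,-0.05]}]'

```text
clock: 10.9
position: [0.4171, 0.1818, 0.1829]
ee_rot: [-3.097, -0.523, -0.008]
force: [1.0, -0.1, 0.3]
gripper_width: 0.0865
gripper_force: 0.0
```

```bash
python3 -c "
from h import *
rel(.468,.0745,.18,.80)"
```

```text
pos [0.4171 0.1818 0.1829] yaw 0.335 tool d [0.0128 0.1181 0.003 ] turn -0.465 t 10.90 w 0.0865 F [ 1.  -0.1  0.3] q6 1.47
```

Move over the first cup, then turn by −0.465 and take a top look.

In the tool's units: 0.0295 m / 0.4 = 0.0738, 0.0032 m / 0.4 = 0.008, -0.12 rad / 2.0944 = -0.0573.

steer_hand --steps '[{"aperture":0.087,"pos":[0.008,0.0738,0]},{"aperture":0.087,"pos":[0.008,0.0738,0]},{"aperture":0.087,"pos":[0.008,0.0738,0]},{"aperture":0.087,"pos":[0.008,0.0738,0]},{"aperture":0.087,"spin":-0.0573},{"aperture":0.087,"spin":-0.0573},{"aperture":0.087,"spin":-0.0573},{"aperture":0.087,"spin":-0.0501},{"aperture":0.087}]'

```text
clock: 11.65
position: [0.466, 0.0739, 0.1782]
ee_rot: [-2.891, -1.228, 0.001]
force: [0.2, -0.2, 1.1]
gripper_width: 0.0871
gripper_force: 0.0
```

```bash
python3 - <<'E'
from h import *
rel(.468,.0745,.060,.80)
im=cams.snapshot("top");cv2.imwrite("pics/e0.png",im[:,:,::-1])
Z=lambda im,x0,y0:cv2.resize(im[y0:y0+60,x0:x0+80,::-1],(640,480),interpolation=cv2.INTER_CUBIC)
cv2.imwrite("pics/e.png",Z(im,215,235))
E
```

```text
pos [0.466  0.0739 0.1782] yaw 0.803 tool d [0.0018 0.0011 0.1182] turn 0.003 t 11.65 w 0.0871 F [ 0.2 -0.2  1.1] q6 0.76
```

View pics/e.png

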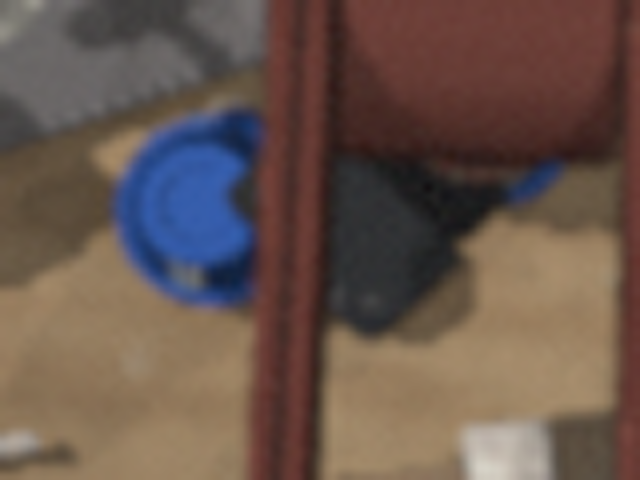

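The second cup also stands upright, with its closed end at about px (239.5,261) and its marks at (238,269.5). I'll grasp the first cup.

In the tool's units: 0.04 m / 0.4 = 0.1, 0.028 m / 0.4 = 0.07.

steer_hand --steps '[{"aperture":0.087,"pos":[0.005,0.0025,0.1]},{"aperture":0.087,"pos":[0,0,0.1]},{"aperture":0.087,"pos":[0,0,0.07]},{"aperture":0.087,"pos":[0,0,0.025]},{"aperture":0.087},{"aperture":0.05},{"aperture":0.05},{"aperture":0.05},{"aperture":0.05},{"aperture":0.05},{"aperture":0.05}]' --clamp_n 20

```text
clock: 12.62
position: [0.4694, 0.0748, 0.0617]
ee_rot: [2.893, 1.222, 0.004]
force: [-0.4, -0.3, 4.3]
gripper_width: 0.0593
gripper_force: 20.1
```

steer_hand --steps '[{"aperture":0.05,"pos":[0,0,-0.05]},{"aperture":0.05,"pos":[0,0,-0.1]},{"aperture":0.05,"pos":[0,0,-0.1]},{"aperture":0.05,"pos":[0,0,-0.1],"spin":0.0477},{"aperture":0.05,"spin":0.0573},{"aperture":0.05,"spin":0.0573},{"aperture":0.05,"spin":0.0573},{"aperture":0.05,"spin":0.0573},{"aperture":0.05,"spin":0.0191},{"aperture":0.05}]' --clamp_n 20

```text
clock: 13.45
position: [0.468, 0.0749, 0.2004]
ee_rot: [-3.129, -0.28, 0.0]
force: [0.4, -0.4, -0.7]
gripper_width: 0.0591
gripper_force: 19.6
```

```bash
python3 -c "
from h import *
rel(.4655,-.068,.15,.18)"
```

```text
pos [0.468  0.0749 0.2004] yaw 0.178 tool d [-0.0278  0.1401  0.0504] turn -0.002 t 13.45 w 0.0591 F [ 0.4 -0.4 -0.7] q6 1.38
```

In the tool's units: 0.028 m / 0.4 = 0.07, 0.015 m / 0.4 = 0.0375, -0.002 rad / 2.0944 = -0.001.

steer_hand --steps '[{"aperture":0.05,"pos":[-0.014,0.07,0]},{"aperture":0.05,"pos":[-0.014,0.07,0]},{"aperture":0.05,"pos":[-0.014,0.07,0]},{"aperture":0.05,"pos":[-0.014,0.07,0]},{"aperture":0.05,"pos":[-0.0135,0.07,0],"spin":-0.001},{"aperture":0.05,"pos":[0,0,0.0375]},{"aperture":0.05,"pos":[0,0,0.025]},{"aperture":0.05},{"aperture":0.05}]' --clamp_n 20

```text
clock: 14.2
position: [0.4651, -0.067, 0.1744]
ee_rot: [-3.127, -0.287, 0.004]
force: [0.2, 0.4, 0.1]
gripper_width: 0.0595
gripper_force: 19.6
```

```bash
python3 -c "
from h import *
rel(.4655,-.068,.103,.18)
im=cams.snapshot('top');cv2.imwrite('pics/f0.png',im[:,:,::-1])
im=cams.snapshot('scene');cv2.imwrite('pics/f1.png',im[:,:,::-1])"
```

```text
pos [ 0.4651 -0.067   0.1744] yaw 0.183 tool d [0.0004 0.0012 0.0714] turn 0.003 t 14.20 w 0.0595 F [0.2 0.4 0.1] q6 1.08
```

steer_hand --steps '[{"aperture":0.05,"pos":[0,0,0.025]},{"aperture":0.05,"pos":[0,0,0.025]},{"aperture":0.05,"pos":[0,0,0.025]},{"aperture":0.05}]' --clamp_n 20

```text
clock: 14.63
position: [0.4642, -0.067, 0.1425]
ee_rot: [-3.127, -0.286, 0.007]
force: [-0.2, 0.2, -1.0]
gripper_width: 0.0592
gripper_force: 19.6
```

```bash
python3 -c "
from h import *
rel(.4655,-.068,.103,.18)"
```

```text
pos [ 0.4642 -0.067   0.1425] yaw 0.182 tool d [0.0013 0.0013 0.0395] turn 0.002 t 14.63 w 0.0592 F [-0.2  0.2 -1. ] q6 1.08
```

Careful with the scale: shifts go in shares of 400 mm and turns go in shares of 120 degrees. That gives: 0.006 m / 0.4 = 0.015, 0.004 m / 0.4 = 0.01.

steer_hand --steps '[{"aperture":0.05,"pos":[0.0025,0.0025,0.015]},{"aperture":0.05,"pos":[0,0,0.015]},{"aperture":0.05,"pos":[0,0,0.01]},{"aperture":0.05}]' --clamp_n 12

```text
clock: 14.97
position: [0.4665, -0.0685, 0.1283]
ee_rot: [-3.128, -0.285, 0.003]
force: [0.2, 1.0, -1.3]
gripper_width: 0.0594
gripper_force: 11.7
```

steer_hand --steps '[{"aperture":0.05,"pos":[0,0,0.0125]},{"aperture":0.05,"pos":[0,0,0.01]},{"aperture":0.05}]' --clamp_n 12

```text
clock: 15.22
position: [0.4667, -0.0686, 0.1196]
ee_rot: [-3.128, -0.285, 0.002]
force: [-0.9, -0.5, -1.5]
gripper_width: 0.0595
gripper_force: 11.7
```

```bash
python3 -c "
from h import *
rel(.4655,-.068,.103,.18)"
```

```text
pos [ 0.4667 -0.0686  0.1196] yaw 0.182 tool d [-0.001  -0.0007  0.0166] turn 0.002 t 15.22 w 0.0595 F [-0.9 -0.5 -1.5] q6 1.08
```

In the tool's units: 0.003 m / 0.4 = 0.0075, 0.002 m / 0.4 = 0.005.

steer_hand --steps '[{"aperture":0.05,"pos":[0,0,0.0075]},{"aperture":0.05,"pos":[0,0,0.005]},{"aperture":0.05}]' --clamp_n 12

```text
clock: 15.47
position: [0.4669, -0.0686, 0.115]
ee_rot: [-3.128, -0.285, 0.001]
force: [0.3, 0.5, -0.6]
gripper_width: 0.0596
gripper_force: 11.8
```

steer_hand --steps '[{"aperture":0.05,"pos":[0,0,0.0075]},{"aperture":0.05,"pos":[0,0,0.005]},{"aperture":0.05}]' --clamp_n 12

```text
clock: 15.72
position: [0.4668, -0.0686, 0.1099]
ee_rot: [-3.128, -0.285, 0.001]
force: [0.2, -0.1, -0.8]
gripper_width: 0.0593
gripper_force: 11.8
```

```bash
python3 -c "
from h import *
rel(.4655,-.068,.103,.18)"
```

```text
pos [ 0.4668 -0.0686  0.1099] yaw 0.182 tool d [-0.0012 -0.0008  0.0069] turn 0.002 t 15.72 w 0.0593 F [ 0.2 -0.1 -0.8] q6 1.08
```

Past the hang-up height with no force. I'll go the rest of the way until contact.

In the tool's units: 0.003 m / 0.4 = 0.0075, 0.002 m / 0.4 = 0.005.

steer_hand --steps '[{"aperture":0.05,"pos":[0,0,0.0075]},{"aperture":0.05,"pos":[0,0,0.005]},{"aperture":0.05}]' --clamp_n 12

```text
clock: 15.97
position: [0.4667, -0.0685, 0.1049]
ee_rot: [-3.128, -0.285, 0.001]
force: [-1.2, 0.7, -1.2]
gripper_width: 0.0596
gripper_force: 11.8
```

steer_hand --steps '[{"aperture":0.05,"pos":[0,0,0.0075]},{"aperture":0.05}]' --clamp_n 12

```text
clock: 16.13
position: [0.4669, -0.0686, 0.102]
ee_rot: [-3.128, -0.285, 0.001]
force: [0.1, -0.0, -0.5]
gripper_width: 0.0599
gripper_force: 11.8
```

```bash
python3 -c "
from h import *
rel(.4655,-.068,.103,.18)"
```

```text
pos [ 0.4669 -0.0686  0.102 ] yaw 0.182 tool d [-0.0013 -0.0009 -0.001 ] turn 0.002 t 16.13 w 0.0599 F [ 0.1 -0.  -0.5] q6 1.08
```

In the tool's units: 0.002 m / 0.4 = 0.005.

steer_hand --steps '[{"aperture":0.05,"pos":[0,0,0.005]},{"aperture":0.05}]' --clamp_n 12

```text
clock: 16.3
position: [0.4671, -0.0685, 0.1015]
ee_rot: [-3.128, -0.286, 0.001]
force: [-4.8, 1.8, 8.5]
gripper_width: 0.0597
gripper_force: 12.6
```

steer_hand --steps '[{"aperture":0.05,"pos":[0,0,0.005]},{"aperture":0.05}]' --clamp_n 12

```text
clock: 16.47
position: [0.4676, -0.0684, 0.1005]
ee_rot: [-3.128, -0.285, -0.0]
force: [-8.7, 2.5, 15.6]
gripper_width: 0.0602
gripper_force: 13.2
```

```bash
python3 -c "
from h import *
rel(.4655,-.068,.103,.18)"
```

```text
pos [ 0.4676 -0.0684  0.1005] yaw 0.182 tool d [-0.002  -0.0008 -0.0025] turn 0.002 t 16.47 w 0.0602 F [-8.7  2.5 15.6] q6 1.08
```

Contact came exactly at the home height (0.1015 against 0.1017 predicted). I'll release, lift, and measure both the stack and the second cup.

In the tool's units: -0.04 m / 0.4 = -0.1, -0.035 m / 0.4 = -0.0875.

steer_hand --steps '[{"aperture":0.087,"pos":[0,0,-0.005]},{"aperture":0.087},{"aperture":0.087},{"aperture":0.087},{"aperture":0.087,"pos":[0,0,-0.075]},{"aperture":0.087,"pos":[0,0,-0.1]},{"aperture":0.087,"pos":[0,0,-0.0875]},{"aperture":0.087}]'

```text
clock: 17.13
position: [0.4713, -0.07, 0.213]
ee_rot: [3.124, 0.285, 0.018]
force: [1.6, -0.5, 0.6]
gripper_width: 0.0868
gripper_force: 0.0
```

```bash
python3 - <<'E'
from h import *
rel(.4655,-.068,.103,.18)
im=cams.snapshot("top")[:,:,::-1];cv2.imwrite("pics/g0.png",im)
s=cams.snapshot("scene")[:,:,::-1];cv2.imwrite("pics/g1.png",s)
Z=lambda im,x0,y0:cv2.resize(im[y0:y0+60,x0:x0+50],(400,480),interpolation=cv2.INTER_CUBIC)
cv2.imwrite("pics/g.png",np.hstack([Z(im,215,235),Z(s,315,185)]))
E
```

```text
pos [ 0.4713 -0.07    0.213 ] yaw 0.182 tool d [-0.0066 -0.0037  0.1099] turn 0.002 t 17.13 w 0.0868 F [ 1.6 -0.5  0.6] q6 1.08
```

View pics/g.png

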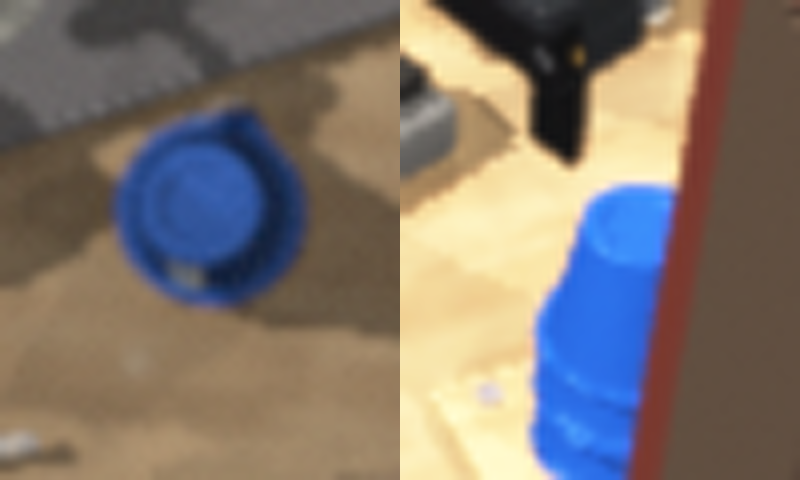

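The stack looks nested. The second cup's closed end is at px (240.4,260.4) and its channel tip at (245,248.5).

```bash
python3 - <<'E'
from h import *
c=plane("top",(240.4,260.4),.084);q=plane("top",(245,248.5),0)-c
print(c,np.hypot(*q[:2]),np.arctan2(q[1],q[0]))
y=np.arctan2(q[1],q[0]);rel(c[0],c[1],.19,y)
E
```

```text
[0.42722086 0.18338922 0.084     ] 0.04342461165440119 -0.18160575196268847
pos [ 0.4684 -0.0691  0.2071] yaw 0.182 tool d [ 0.0051 -0.2558  0.0166] turn 0.363 t 17.23 w 0.0869 F [-0.3  0.4 -0.9] q6 1.08
```

In the tool's units: -0.032 m / 0.4 = -0.08, 0.02 m / 0.4 = 0.05, 0.123 rad / 2.0944 = 0.0587.

steer_hand --steps '[{"aperture":0.087,"pos":[0.0025,-0.08,0]},{"aperture":0.087,"pos":[0.0025,-0.08,0]},{"aperture":0.087,"pos":[0.0025,-0.08,0]},{"aperture":0.087,"pos":[0.0025,-0.08,0]},{"aperture":0.087,"pos":[0.0025,-0.08,0]},{"aperture":0.087,"pos":[0,-0.08,0]},{"aperture":0.087,"pos":[0,-0.08,0]},{"aperture":0.087,"pos":[0,-0.08,0]},{"aperture":0.087,"pos":[0,0,0.05],"spin":0.0573},{"aperture":0.087,"pos":[0,0,0.05],"spin":0.0573},{"aperture":0.087,"pos":[0,0,0.025],"spin":0.0587},{"aperture":0.087}]'

```text
clock: 18.23
position: [0.4223, 0.1835, 0.1506]
ee_rot: [3.125, -0.29, -0.013]
force: [-0.6, 0.6, -0.9]
gripper_width: 0.0869
gripper_force: 0.0
```

```bash
python3 -c "
from h import *
rel(.4272,.1834,.062,-.182)"
```

```text
pos [0.4223 0.1835 0.1506] yaw -0.185 tool d [ 0.0055 -0.0011  0.0885] turn -0.003 t 18.23 w 0.0869 F [-0.6  0.6 -0.9] q6 1.99
```

In the tool's units: 0.03 m / 0.4 = 0.075, 0.024 m / 0.4 = 0.06.

steer_hand --steps '[{"aperture":0.087,"pos":[0.01,0,0.075]},{"aperture":0.087,"pos":[0,0,0.075]},{"aperture":0.087,"pos":[0,0,0.06]},{"aperture":0.087},{"aperture":0.087}]'

```text
clock: 18.65
position: [0.4282, 0.1828, 0.0702]
ee_rot: [3.128, -0.281, -0.007]
force: [0.6, 0.4, 0.1]
gripper_width: 0.0869
gripper_force: 0.0
```

```bash
python3 -c "
from h import *
rel(.4272,.1834,.062,-.182)"
```

```text
pos [0.4282 0.1828 0.0702] yaw -0.179 tool d [-0.001  -0.0005  0.0082] turn 0.003 t 18.65 w 0.0869 F [0.6 0.4 0.1] q6 1.98
```

In the tool's units: 0.008 m / 0.4 = 0.02.

steer_hand --steps '[{"aperture":0.087,"pos":[0,0,0.02]},{"aperture":0.087},{"aperture":0.05},{"aperture":0.05},{"aperture":0.05},{"aperture":0.05},{"aperture":0.05},{"aperture":0.05}]' --clamp_n 20

```text
clock: 19.32
position: [0.43, 0.1835, 0.0638]
ee_rot: [-3.128, 0.284, -0.001]
force: [-0.2, 1.0, 1.3]
gripper_width: 0.0588
gripper_force: 19.9
```

steer_hand --steps '[{"aperture":0.05,"pos":[0,0,-0.05]},{"aperture":0.05,"pos":[0,0,-0.1]},{"aperture":0.05,"pos":[0,0,-0.1]},{"aperture":0.05,"pos":[0,0,-0.1],"spin":-0.0573},{"aperture":0.05,"pos":[0,0,-0.075],"spin":-0.0573},{"aperture":0.05,"spin":-0.0578},{"aperture":0.05},{"aperture":0.05}]' --clamp_n 20

```text
clock: 19.98
position: [0.4292, 0.1831, 0.2329]
ee_rot: [3.129, 0.276, -0.001]
force: [-0.2, 0.4, -1.5]
gripper_width: 0.0585
gripper_force: 19.6
```

```bash
python3 -c "
from h import *
rel(.466,-.0685,.205,.182)"
```

```text
pos [0.4292 0.1831 0.2329] yaw 0.176 tool d [-0.0079  0.2542  0.0279] turn -0.006 t 19.98 w 0.0585 F [-0.2  0.4 -1.5] q6 1.63
```

In the tool's units: 0.032 m / 0.4 = 0.08, 0.031 m / 0.4 = 0.0775, -0.006 rad / 2.0944 = -0.0029.

steer_hand --steps '[{"aperture":0.05,"pos":[-0.0025,0.08,0]},{"aperture":0.05,"pos":[-0.0025,0.08,0]},{"aperture":0.05,"pos":[-0.0025,0.08,0]},{"aperture":0.05,"pos":[-0.0025,0.08,0]},{"aperture":0.05,"pos":[-0.0025,0.08,0]},{"aperture":0.05,"pos":[-0.0025,0.08,0]},{"aperture":0.05,"pos":[-0.0025,0.0775,0]},{"aperture":0.05,"pos":[0,0.0775,0],"spin":-0.0029},{"aperture":0.05,"pos":[0,0,0.05]},{"aperture":0.05,"pos":[0,0,0.025]},{"aperture":0.05},{"aperture":0.05}]' --clamp_n 20

```text
clock: 20.98
position: [0.4667, -0.0668, 0.2013]
ee_rot: [-3.126, -0.29, 0.007]
force: [0.5, 0.3, -0.5]
gripper_width: 0.0586
gripper_force: 19.6
```

```bash
python3 -c "
from h import *
rel(.467,-.0685,.1318,.182)"
```

```text
pos [ 0.4667 -0.0668  0.2013] yaw 0.185 tool d [0.0003 0.0019 0.0695] turn 0.003 t 20.98 w 0.0586 F [ 0.5  0.3 -0.5] q6 1.08
```

steer_hand --steps '[{"aperture":0.05,"pos":[0,0.005,0.025]},{"aperture":0.05,"pos":[0,0,0.015]},{"aperture":0.05}]' --clamp_n 12

```text
clock: 21.23
position: [0.4678, -0.069, 0.186]
ee_rot: [-3.127, -0.293, 0.003]
force: [0.2, 0.0, -1.0]
gripper_width: 0.059
gripper_force: 11.7
```

steer_hand --steps '[{"aperture":0.05,"pos":[0,0,0.02]},{"aperture":0.05,"pos":[0,0,0.02]},{"aperture":0.05,"pos":[0,0,0.015]},{"aperture":0.05}]' --clamp_n 12

```text
clock: 21.57
position: [0.4675, -0.0694, 0.1636]
ee_rot: [-3.127, -0.291, 0.004]
force: [-0.4, -0.1, -1.7]
gripper_width: 0.059
gripper_force: 11.7
```

steer_hand --steps '[{"aperture":0.05,"pos":[0,0,0.015]},{"aperture":0.05,"pos":[0,0,0.015]},{"aperture":0.05}]' --clamp_n 12

```text
clock: 21.82
position: [0.4679, -0.0696, 0.1521]
ee_rot: [-3.127, -0.291, 0.003]
force: [-0.1, -0.6, -1.5]
gripper_width: 0.0589
gripper_force: 11.7
```

```bash
python3 -c "
from h import *
rel(.467,-.0685,.1318,.182)"
```

```text
pos [ 0.4679 -0.0696  0.1521] yaw 0.186 tool d [-0.0006 -0.0013  0.0203] turn 0.004 t 21.82 w 0.0589 F [-0.1 -0.6 -1.5] q6 1.07
```

In the tool's units: 0.003 m / 0.4 = 0.0075, 0.002 m / 0.4 = 0.005.

steer_hand --steps '[{"aperture":0.05,"pos":[0,-0.0025,0.0075]},{"aperture":0.05,"pos":[0,0,0.005]},{"aperture":0.05}]' --clamp_n 12

```text
clock: 22.07
position: [0.4683, -0.0688, 0.1481]
ee_rot: [-3.128, -0.291, 0.001]
force: [-0.4, -0.0, -1.5]
gripper_width: 0.0588
gripper_force: 11.7
```

steer_hand --steps '[{"aperture":0.05,"pos":[0,0,0.0075]},{"aperture":0.05,"pos":[0,0,0.0075]},{"aperture":0.05}]' --clamp_n 12

```text
clock: 22.32
position: [0.4681, -0.0687, 0.1418]
ee_rot: [-3.128, -0.291, 0.001]
force: [-0.5, 0.7, -1.1]
gripper_width: 0.059
gripper_force: 11.7
```

steer_hand --steps '[{"aperture":0.05,"pos":[0,0,0.0075]},{"aperture":0.05,"pos":[0,0,0.005]},{"aperture":0.05}]' --clamp_n 12

```text
clock: 22.57
position: [0.4682, -0.0687, 0.1369]
ee_rot: [-3.128, -0.291, 0.001]
force: [1.7, -0.5, -1.8]
gripper_width: 0.0591
gripper_force: 11.7
```

```bash
python3 -c "
from h import *
rel(.467,-.0685,.1318,.182)"
```

```text
pos [ 0.4682 -0.0687  0.1369] yaw 0.186 tool d [-0.0012 -0.0005  0.0051] turn 0.004 t 22.57 w 0.0591 F [ 1.7 -0.5 -1.8] q6 1.07
```

In the tool's units: 0.003 m / 0.4 = 0.0075.

steer_hand --steps '[{"aperture":0.05,"pos":[0,0,0.0075]},{"aperture":0.05}]' --clamp_n 12

```text
clock: 22.73
position: [0.4684, -0.0688, 0.1341]
ee_rot: [-3.128, -0.291, -0.0]
force: [0.4, -0.4, -1.0]
gripper_width: 0.0594
gripper_force: 11.7
```

steer_hand --steps '[{"aperture":0.05,"pos":[0,0,0.005]},{"aperture":0.05}]' --clamp_n 12

```text
clock: 22.9
position: [0.4685, -0.0688, 0.1323]
ee_rot: [-3.128, -0.291, -0.0]
force: [0.2, -0.4, -0.8]
gripper_width: 0.0591
gripper_force: 11.7
```

steer_hand --steps '[{"aperture":0.05,"pos":[0,0,0.005]},{"aperture":0.05}]' --clamp_n 12

```text
clock: 23.07
position: [0.4691, -0.0689, 0.1317]
ee_rot: [3.128, 0.292, 0.002]
force: [-2.8, 1.4, 6.6]
gripper_width: 0.059
gripper_force: 12.4
```

```bash
python3 -c "
from h import *
rel(.467,-.0685,.1318,.182)"
```

```text
pos [ 0.4691 -0.0689  0.1317] yaw 0.186 tool d [-0.002  -0.0008 -0.0001] turn 0.004 t 23.07 w 0.0590 F [-2.8  1.4  6.6] q6 1.07
```

Home again at 0.1317 (0.1318 predicted). I'll press lightly, release, rise, and go over the knob.

In the tool's units: 0.001 m / 0.4 = 0.0025.

steer_hand --steps '[{"aperture":0.05,"pos":[0,0,0.0025]},{"aperture":0.05}]' --clamp_n 12

```text
clock: 23.23
position: [0.4693, -0.0689, 0.1316]
ee_rot: [3.128, 0.292, 0.002]
force: [-4.3, 1.7, 13.2]
gripper_width: 0.0587
gripper_force: 12.9
```

steer_hand --steps '[{"aperture":0.087,"pos":[0,0,-0.005]},{"aperture":0.087},{"aperture":0.087},{"aperture":0.087},{"aperture":0.087,"pos":[0,0,-0.075]},{"aperture":0.087,"pos":[0,0,-0.1]},{"aperture":0.087,"pos":[0,0,-0.1]},{"aperture":0.087,"pos":[0,0,-0.0625],"spin":0.0573},{"aperture":0.087,"spin":0.0573},{"aperture":0.087,"spin":0.0363},{"aperture":0.087},{"aperture":0.087}]'

```text
clock: 24.23
position: [0.4682, -0.0688, 0.2659]
ee_rot: [-3.135, 0.2, 0.001]
force: [-0.6, -0.0, 0.3]
gripper_width: 0.0874
gripper_force: 0.0
```

```bash
python3 -c "
from h import *
rel(.441,-.260,.265,-.13)"
```

```text
pos [ 0.4682 -0.0688  0.2659] yaw -0.128 tool d [-0.0026  0.1931  0.0009] turn 0.002 t 24.23 w 0.0874 F [-0.6 -0.   0.3] q6 1.39
```

In the tool's units: 0.0322 m / 0.4 = 0.0805, 0.0321 m / 0.4 = 0.0803, 0.002 rad / 2.0944 = 0.001.

steer_hand --steps '[{"aperture":0.087,"pos":[-0.0013,0.0805,0]},{"aperture":0.087,"pos":[-0.0013,0.0805,0]},{"aperture":0.087,"pos":[-0.0013,0.0805,0]},{"aperture":0.087,"pos":[-0.0013,0.0805,0]},{"aperture":0.087,"pos":[-0.0013,0.0805,0]},{"aperture":0.087,"pos":[0,0.0803,0],"spin":0.001},{"aperture":0.087},{"aperture":0.087}]'

```text
clock: 24.9
position: [0.4401, -0.2611, 0.2654]
ee_rot: [-3.133, 0.209, 0.003]
force: [-0.2, 1.0, -0.7]
gripper_width: 0.0869
gripper_force: 0.0
```

```bash
python3 - <<'E'
from h import *
rel(.441,-.260,.209,-.13)
Z=lambda im,x0,y0:cv2.resize(im[y0:y0+60,x0:x0+50],(400,480),interpolation=cv2.INTER_CUBIC)
t=cams.snapshot("top")[:,:,::-1];s=cams.snapshot("scene")[:,:,::-1]
cv2.imwrite("pics/h.png",np.hstack([Z(t,300,215),Z(t,360,215)])); cv2.imwrite("pics/h1.png",s);cv2.imwrite("pics/h0.png",t)
for n,im in(("top",t),("scene",s)):
    hsv=cv2.cvtColor(im,cv2.COLOR_BGR2HSV);b=((hsv[...,0]>100)&(hsv[...,0]<128)&(hsv[...,1]>130)).astype(np.uint8)
    k,l,st,ce=cv2.connectedComponentsWithStats(b);print(n,[(st[i].tolist(),ce[i].round(1).tolist()) for i in range(1,k) if st[i][4]>80])
E
```

```text
pos [ 0.4401 -0.2611  0.2654] yaw -0.133 tool d [ 0.0008 -0.0011  0.0564] turn -0.003 t 24.90 w 0.0869 F [-0.2  1.  -0.7] q6 1.01
top [([340, 129, 27, 4, 83], [352.8, 130.3]), ([310, 237, 24, 25, 432], [321.2, 249.2]), ([162, 292, 32, 10, 213], [176.7, 296.3])]
scene [([383, 9, 22, 27, 395], [393.2, 21.7]), ([325, 22, 27, 28, 464], [337.6, 35.5]), ([300, 114, 21, 17, 169], [309.8, 120.7]), ([321, 120, 31, 21, 282], [337.5, 131.2]), ([279, 168, 20, 16, 176], [288.1, 175.3]), ([332, 201, 15, 46, 488], [339.2, 224.5]), ([213, 322, 35, 26, 381], [229.1, 334.3])]
```

View pics/h.png

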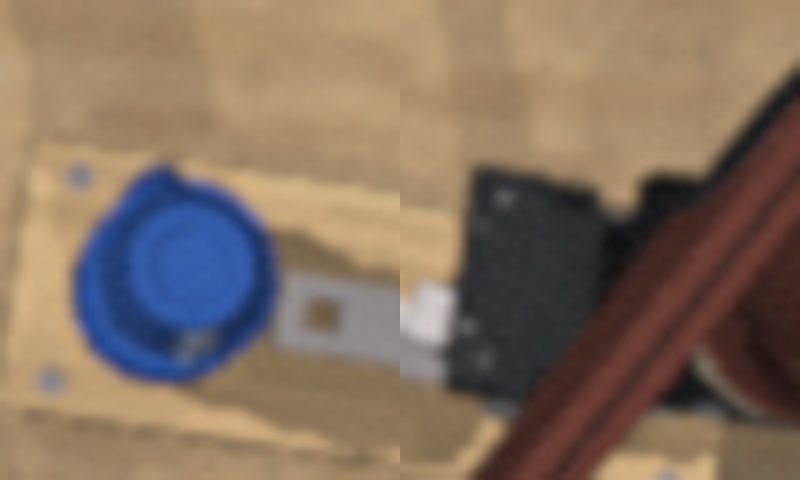

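The stack is nested with channels in line at about (320,237), and its closed end is at (323.7,248.1). The gripper is over the keeper, so I'll go down and grip the knob.

```bash
python3 -c "
from h import *
print(plane('top',(323.75,248.1),.152))"
```

```text
[ 0.46603583 -0.06923909  0.152     ]
```

steer_hand --steps '[{"aperture":0.087,"pos":[0.0025,0,0.075]},{"aperture":0.087,"pos":[0,0,0.05]},{"aperture":0.087,"pos":[0,0,0.015]},{"aperture":0.087},{"aperture":0.02},{"aperture":0.02},{"aperture":0.02},{"aperture":0.02},{"aperture":0.02},{"aperture":0.02},{"aperture":0.02},{"aperture":0.02}]' --clamp_n 20

```text
clock: 26.0
position: [0.4419, -0.2602, 0.2105]
ee_rot: [3.135, -0.208, 0.0]
force: [-0.1, -1.0, 0.2]
gripper_width: 0.0416
gripper_force: 0.0
```

```bash
python3 -c "
from h import *
rel(.441,-.260,.209,-.13)"
```

```text
pos [ 0.4419 -0.2602  0.2105] yaw -0.132 tool d [-0.0009 -0.0001  0.0015] turn -0.002 t 26.00 w 0.0416 F [-0.1 -1.   0.2] q6 1.02
```

steer_hand --steps '[{"aperture":0.02},{"aperture":0.02},{"aperture":0.02},{"aperture":0.02},{"aperture":0.02},{"aperture":0.02}]' --clamp_n 20

```text
clock: 26.5
position: [0.4419, -0.2602, 0.2104]
ee_rot: [3.135, -0.208, -0.0]
force: [-1.5, -0.3, -0.6]
gripper_width: 0.0268
gripper_force: 20.0
```

```bash
python3 -c "
from h import *
rel(.441,-.260,.209,-.13)"
```

```text
pos [ 0.4419 -0.2602  0.2104] yaw -0.132 tool d [-0.0009 -0.0001  0.0014] turn -0.002 t 26.50 w 0.0268 F [-1.5 -0.3 -0.6] q6 1.02
```

steer_hand --steps '[{"aperture":0.02},{"aperture":0.02},{"aperture":0.02,"pos":[0,0,-0.015]},{"aperture":0.02,"pos":[0,0,-0.015]},{"aperture":0.02,"pos":[0,0,-0.0125]},{"aperture":0.02},{"aperture":0.02}]' --clamp_n 40

```text
clock: 27.08
position: [0.4418, -0.2598, 0.2269]
ee_rot: [-3.134, 0.207, 0.001]
force: [3.8, -1.3, -12.5]
gripper_width: 0.0265
gripper_force: 40.0
```

```bash
python3 -c "
from h import *
rel(.441,-.260,.209,-.13)"
```

```text
pos [ 0.4418 -0.2598  0.2269] yaw -0.132 tool d [-0.0007  0.0003  0.0179] turn -0.002 t 27.08 w 0.0265 F [  3.8  -1.3 -12.5] q6 1.02
```

In the tool's units: -0.016 m / 0.4 = -0.04, -0.012 m / 0.4 = -0.03.

steer_hand --steps '[{"aperture":0.02,"pos":[0,-0.03,0]},{"aperture":0.02,"pos":[0,-0.04,0]},{"aperture":0.02,"pos":[0,-0.04,0]},{"aperture":0.02}]' --clamp_n 40

```text
clock: 27.42
position: [0.4477, -0.2139, 0.2265]
ee_rot: [-3.132, 0.205, 0.001]
force: [3.3, 1.3, -11.3]
gripper_width: 0.0263
gripper_force: 40.0
```

steer_hand --steps '[{"aperture":0.02,"pos":[0,-0.04,0]},{"aperture":0.02,"pos":[0,-0.04,0]},{"aperture":0.02,"pos":[0,-0.04,0]},{"aperture":0.02,"pos":[0,-0.04,0]},{"aperture":0.02,"pos":[0,-0.03,0]},{"aperture":0.02,"pos":[0,-0.02,0]},{"aperture":0.02},{"aperture":0.02}]' --clamp_n 40

```text
clock: 28.08
position: [0.4581, -0.1329, 0.2268]
ee_rot: [-3.135, 0.206, 0.003]
force: [0.5, -2.3, -11.4]
gripper_width: 0.0266
gripper_force: 40.0
```

```bash
python3 -c "
from h import *
o=r.get_obs();print(np.hypot(*(o['position'][:2]-np.array([.4419,-.2602]))));rel(.441,-.260,.209,-.13)"
```

```text
0.1283388319293204
pos [ 0.4581 -0.1329  0.2268] yaw -0.132 tool d [-0.0002  0.1283  0.0178] turn -0.002 t 28.08 w 0.0266 F [  0.5  -2.3 -11.4] q6 1.26
```

In the tool's units: 0.004 m / 0.4 = 0.01, -0.0017 m / 0.4 = -0.0043.

steer_hand --steps '[{"aperture":0.02,"pos":[0,-0.0043,0]},{"aperture":0.02,"pos":[0,0,0.01]},{"aperture":0.02,"pos":[0,0,0.01]},{"aperture":0.02}]' --clamp_n 40

```text
clock: 28.42
position: [0.4582, -0.1326, 0.2187]
ee_rot: [3.133, -0.209, -0.003]
force: [-1.4, -4.7, -9.1]
gripper_width: 0.027
gripper_force: 40.0
```

steer_hand --steps '[{"aperture":0.02,"pos":[0,0,0.01]},{"aperture":0.02,"pos":[0,0,0.01]},{"aperture":0.02}]' --clamp_n 40

```text
clock: 28.67
position: [0.4582, -0.1326, 0.2111]
ee_rot: [3.133, -0.209, -0.003]
force: [-1.8, -4.7, -6.1]
gripper_width: 0.0264
gripper_force: 40.0
```

```bash
python3 -c "
from h import *
o=r.get_obs();print(np.hypot(*(o['position'][:2]-np.array([.4419,-.2602]))));rel(.441,-.260,.2105,-.13)"
```

```text
0.12858742591961358
pos [ 0.4582 -0.1326  0.2111] yaw -0.133 tool d [-1.000e-04  1.285e-01  8.000e-04] turn -0.003 t 28.67 w 0.0264 F [-1.8 -4.7 -6.1] q6 1.26
```

The plunger has come down past the rail level, to 0.211 (riding on the rail it would stop at 0.221). I'll release and withdraw.

In the tool's units: -0.04 m / 0.4 = -0.1, -0.02 m / 0.4 = -0.05.

steer_hand --steps '[{"aperture":0.02,"pos":[0,0,0.002]},{"aperture":0.06},{"aperture":0.06},{"aperture":0.06},{"aperture":0.06},{"aperture":0.06},{"aperture":0.06,"pos":[0,0,-0.05]},{"aperture":0.06,"pos":[0,0,-0.1]},{"aperture":0.06,"pos":[0,0,-0.1]},{"aperture":0.06,"pos":[0,0.1,0]},{"aperture":0.06,"pos":[0,0.1,0]},{"aperture":0.06,"pos":[0,0.1,0]},{"aperture":0.06,"pos":[0,0.1,0]},{"aperture":0.06,"pos":[0,0.1,0]},{"aperture":0.06,"pos":[0,0.1,0]},{"aperture":0.06,"pos":[0,0.1,0]},{"aperture":0.06}]' --clamp_n 20

```text
clock: 30.08
position: [0.4201, -0.4152, 0.3099]
ee_rot: [3.132, -0.215, -0.002]
force: [-0.9, 0.6, -0.8]
gripper_width: 0.0603
gripper_force: 0.0
```

```bash
python3 - <<'E'
from h import *
rel(.441,-.260,.2105,-.13)
im=cams.snapshot("top");hsv=cv2.cvtColor(im,cv2.COLOR_RGB2HSV);cv2.imwrite("pics/i0.png",im[:,:,::-1])
m=((hsv[...,0]<8)|(hsv[...,0]>172))&(hsv[...,1]>170)&(hsv[...,2]>90);m[:235]=0;m[275:]=0;m[:,:325]=0;m[:,:][:,375:]=0
v,u=np.nonzero(m);print(len(u));k=plane("top",(u.mean(),v.mean()),.213);print(u.mean(),v.mean(),k,np.hypot(*(k[:2]-[.4402,-.2593])))
Z=lambda im,x0,y0:cv2.resize(im[y0:y0+60,x0:x0+80],(640,480),interpolation=cv2.INTER_CUBIC)
cv2.imwrite("pics/i.png",Z(im[:,:,::-1],300,215))
E
```

```text
pos [ 0.4201 -0.4152  0.3099] yaw -0.137 tool d [-0.0005 -0.1568  0.099 ] turn -0.007 t 30.08 w 0.0603 F [-0.9  0.6 -0.8] q6 0.80
48
347.3125 250.35416666666666 [ 0.45668376 -0.13227763  0.213     ] 0.1280874526957614
```

View pics/i.png

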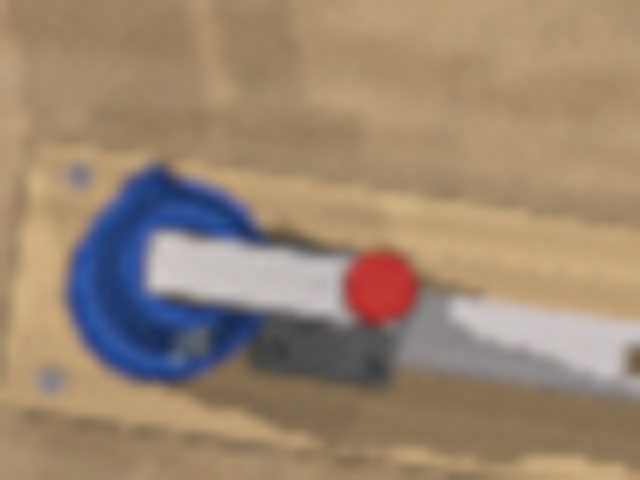

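The keeper arm lies over the stack, with the knob at (347.3,250.4). It has travelled 128 mm, which is within the hole's play, and the plunger is down. I'll hand in.

steer_hand --steps '[{"aperture":0.06},{"aperture":0.06},{"aperture":0.06}]' --lines "1,1"

```text
clock: 30.38
```

```bash
python3 -c "
from bench import r, cams
print(r.job_done())"
```

```text
the job is handed in; nothing more can be done
None
```

Job handed in at 30.4 s of the 72 s: both cups felt down to their home heights with channels in line, and the keeper slid 128 mm over the stack with its plunger back down in the locking hole; the hand-in returned no verdict.

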